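Load an oblong brass blank into the engraver's sloping nest and shut the guard

ROBOT

A 6-joint arm with a two-finger parallel gripper is mounted at the origin on the work surface. World frame = base frame: x ahead of the robot, y to its left, z up, the work surface at z = 0. Lengths are in m, angles in rad, forces in N, time in s.
With the tool pointing down it reaches from about 0.35 to 0.975 m from the base axis. Payload 4.9 kg.
Tool frame: the origin (TCP) lies at the very end of the fingers, on their centre line; the grasp point (between the pads) lies 19 mm behind it; z points along the fingers, y is the line along which they close (so a half turn about z gives the same grasp; the last joint's range is limited). The gripper opens to 85 mm and grips with 20 to 120 N. Pads are 22 mm wide; open, the fingers measure 114 mm over their backs; the gripper's body (76 mm by 85 mm) begins 54 mm behind the grasp point. The pads swing forward as they close: fully open they stand 13 mm farther back than shut.
Start: joints at [1.113, 0.053, 1.613, -0, 1.476, -0.119], TCP at [0.208, 0.589, 0.231] pointing down, gripper open.
Joint ranges: [-3.01, 3.01], [-1.01, 2.22], [0.06, 2.58], [-1.02, 4.17], [0.09, 2.62], [-3.14, 3.14]. Speed limits (rad/s): [2.57, 2.57, 3.14, 3.14, 3.14, 3.14].

INTERFACE

Orientations are given as a unit quaternion [w, x, y, z].
In Python, from plant import manip gives the robot as it stands.
- The arm moves only by the shell command python3 -m pendant 'ROWS'. ROWS is JSON, a list of rows, each a list of 3 entries, a list of its own where there are three numbers: the opening, from 0 (shut) to 1 (fully open), then the shift along the tool's x, y, z in units of 12 cm (1.0 is 12 cm), then the turn about the tool's z in units of pi rad (1.0 is pi rad). In form: [[gripper, [dx, dy, dz], roll], ...]. A call has 1 to 10 rows; each row is the pose to reach, as a shift and turn from the pose commanded when the call began, along the tool's axes at that moment, turning the shorter way round; what a row does not reach only later rows make up. A row lasts 1/10 s, in which the tool goes at most 50 mm and 8.59 degrees, less where a joint would pass 70% of its speed; a pose out of reach is approached as far as the arm can. A call with a number of a shift or a turn outside -1 to 1 is refused whole. A call with a gripper value outside its range is refused whole. The fingers move at their own pace and stop on an object; the grip force is fixed at half the most. Time passes only in rows, so rows that repeat a pose let the fingers close. It gives the time, the measured TCP pose, the force, the opening and the grip force at its end, in the units of the state.
- manip.state(): the state, without advancing time (a new reading comes with each control period).
- manip.grab_frame(name): name is "side" or "top" or "wrist"; returns a dict with "img" (384x512x3 uint8, red, green, blue), "fx", "fy", "cx", "cy" (pixels), "eye" and "rotation" of the camera in the world; the wrist camera has in their place "tool_from_camera" (4x4, takes a point from camera to tool coordinates, whose origin is the TCP and whose axes are the flange's). Camera axes: x right, y down, z forward; pixel columns grow to the right and rows downward; lengths in m; the calibration is good to about 2 mm. A picture is of the moment at which its call begins: read the wrist's pose just before it. There is no depth.
- manip.job_done(): hands the job in; it is judged then, once.
The state is a dict: "time": time; "joint_pos": joint angles; "joint_vel": joint speeds; "joint_efforts": joint torques, N m; "tool_pos": TCP position; "tool_rot": TCP orientation; "contact_force": force on the tool from outside, world axes, zero at the start; "ft_torque": the same for the moment, N m; "gripper_width": opening from 0.0 (shut) to 1.0 (fully open); "grasp_force": force on a finger pad.
Only numpy, scipy, OpenCV 4.12 (cv2) and the standard library are available. Lean on these libraries where they do the work, as an engineer would, in place of code of your own. Each camera call takes 0.05 s, during which the arm holds its last target. There are 200 camera calls.

TASK

Slide the engraver's clear guard open and load the oblong brass blank into the matching nest on the sloping bed: tuck its lower edge under the steel lip, then let it down so that it lies flat on the nest floor, flush with the nest plates. Then slide the guard fully shut again; leave the round and the square blanks where they lie.

Things in the scene. Friction and masses are not known exactly. Their poses are not given: they have to be found in the camera images.
- blank: The oblong brass blank, a flat plate 100 x 60 x 10 mm, loose, starting flat on the table. Origin at the centre of its underside, x along its 100 mm length, y along its 60 mm width, z up through its thickness. Weighs about 0.45 kg.
- blank_center (a point): The middle of the oblong blank (5 mm above the origin of blank), same axes as blank.
- disc: Another brass blank, a disc of 68 mm diameter, 10 mm thick, flat on the table, to be left alone. Origin at the centre of its underside.
- square: Another brass blank, 70 x 70 x 10 mm, flat on the table, to be left alone. Origin at the centre of its underside.
- bed: The engraver's fixed bed, sloping 25 degrees, low edge towards the robot; x up the slope, y level to the left, z square out of the bed. The steel nest on it is a cavity 102 mm (x) by 63 mm (y), 10 mm deep, between four corner plates and two end walls. Origin on the cavity floor, at the middle of the nest's range of setting. Guard rails along y at x = +-106 mm rise to z = 38 mm.
- nest_center (a point): 5 mm (z) above the origin of bed, same axes. The nest is clamped in slots and stands up to 5 mm higher or lower along the bed's x than here, differently each time; this point does not show that: look, or feel for the lower wall. Across (y) and in depth the middle of the seated blank belongs here.
- nest_lip (a point): Middle of the lip's free edge with the nest at its middle setting: x = -45, z = 14 mm from bed, same axes. The lip is a steel strip 4 mm thick (z = 14 to 18) along the whole lower end, overhanging the cavity by 6 mm; the lower wall stands under it (x = -51). A blank cannot go straight in: its lower edge must go under the lip first. The upper wall (x = +51) is 10 mm high.
- nest_gap (a point): Middle of the left finger gap (nest at its middle setting), 50 mm along +y from bed, same axes; the right one mirrors it. Between the corner plates, from x = -31 to +31 mm, the long sides have no wall: the gaps run out sideways past y = +-71 mm, their ground 6 mm below the nest floor: room for fingers at the blank's sides.
- guard (a joint): The guard, a clear panel 130 mm wide (y) and 208 mm long (x), sliding along the bed's -y direction, its underside 37 mm and its top 46 mm above the nest floor. 0 m: shut, centred over the nest; 0.150 m: fully open. It stays where it is left.
- guard_handle (a point): Top middle of the guard's black handle, an upright fin standing square on the panel: 12 mm thick (along the bed's y), 60 mm long (along x), rising 40 mm from the panel's top face. It moves with the guard; axes as bed.
Mind the look-alikes: they are no part of the job. What is shaped like the blank but black or blue is not meant.

How it is judged:
By the outcome, as a careful person would: the job done as asked, in the order asked, and still so for the second after the job is handed in, with the robot touching nothing.
It also fails if it takes over 72 s, if anything falls off the work surface, if the arm or the gripper's body presses on something with over 40 N, if the wrist force passes 120 N, or if a joint passes its speed limit or range.

## Working session

There is one attempt and no reset: what is moved stays moved. The work goes in short steps, Python scripts to look and compute and a shell command to move; the robot and the scene stay as the last step left them, time stands still between calls to the robot, and variables do not carry over. Pictures are saved under pics/ and viewed, at most 10 in all, crops included, and the job is handed in when it is done.

```bash
mkdir -p pics; ls
cat > h.py <<'E'
import numpy as np, cv2
from plant import manip
from scipy.spatial.transform import Rotation as R
def tool(s=None):
    s=s or manip.state(); w,x,y,z=s["tool_rot"]; return np.array(s["tool_pos"]),R.from_quat([x,y,z,w]).as_matrix()
def grab(name,save=None):
    p,M=tool(); f=manip.grab_frame(name); f=dict(f)
    if name=="wrist":
        T=np.array(f["tool_from_camera"]); f["eye"]=p+M@T[:3,3]; f["rotation"]=M@T[:3,:3]
    f["eye"]=np.array(f["eye"]);f["rotation"]=np.array(f["rotation"])
    if save: cv2.imwrite("pics/"+save+".png",f["img"][:,:,::-1]); np.savez("pics/"+save,**f)
    return f
def ray(f,u,v):
    d=f["rotation"]@np.array([(u-f["cx"])/f["fx"],(v-f["cy"])/f["fy"],1]); return f["eye"],d/np.linalg.norm(d)
def onplane(f,u,v,z,n=(0,0,1)):
    """plane: n.p = z"""
    e,d=ray(f,u,v); n=np.array(n); return e+d*(z-n@e)/(n@d)
def cross(r):
    """least squares point of several rays"""
    A=np.zeros((3,3));b=np.zeros(3)
    for e,d in r: P=np.eye(3)-np.outer(d,d);A+=P;b+=P@e
    p=np.linalg.solve(A,b); return p,[np.linalg.norm((np.eye(3)-np.outer(d,d))@(p-e)) for e,d in r]
def proj(f,p):
    q=np.array(f["rotation"]).T@(np.array(p)-f["eye"]); return f["fx"]*q[0]/q[2]+f["cx"],f["fy"]*q[1]/q[2]+f["cy"]
def go(p):
    """shift in row units to reach world TCP p from now"""
    q,M=tool(); return np.round(M.T@(np.array(p)-q)/0.12,3)
E
python3 - <<'E'
from h import *
s=manip.state(); print(s); print(tool()[1].round(3))
for n in("top","side"):
    f=grab(n,n+"0"); print(n,f["eye"],f["rotation"].round(3).tolist(),f["fx"],f["cx"],f["cy"])
a=[cv2.imread(f"pics/{n}0.png") for n in("top","side")]
E
```

```text
pics
{'time': 0.0, 'joint_pos': array([ 1.11302990e+00,  5.33528102e-02,  1.61428562e+00, -4.74830210e-05,
        1.47598953e+00, -1.19004913e-01]), 'joint_vel': array([ 0.00141259, -0.00032322,  0.00110153, -0.00063495,  0.00179178,
        0.00015368]), 'joint_efforts': array([-2.19455447e-03, -3.93679869e+01, -3.70180500e+01, -3.28662063e-04,
        7.15381073e-03, -1.44332273e-05]), 'tool_pos': array([0.20743948, 0.58891566, 0.23007053]), 'tool_rot': array([-2.66768870e-04,  1.68569672e-01,  9.85689215e-01, -9.82349503e-04]), 'contact_force': array([-0.04922985, -0.09980747,  0.24978397]), 'ft_torque': array([ 0.0043762 ,  0.0388049 , -0.02530557]), 'grasp_force': 0.0, 'gripper_width': 0.9995427648174277}
[[-0.943  0.332 -0.001]
 [ 0.332  0.943 -0.002]
 [ 0.    -0.002 -1.   ]]
top [0.32476004 0.24110486 1.20922764] [-0.031, 0.713, -0.7, 0.038] 367.9643317467036 254.28812999213682 190.6656963713791
side [0.17516554 1.05345061 1.08392482] [0.052, -0.152, 0.922, -0.352] 412.8355133708072 260.19206535393454 186.02052909552418
```

```bash
python3 - <<'E'
s=open('h.py').read()
s=s.replace('''f["rotation"]=np.array(f["rotation"])
''','''f["rotation"]=np.array(f["rotation"])
    if f["rotation"].shape==(4,): q=f["rotation"]; f["rotation"]=R.from_quat(q[[1,2,3,0]]).as_matrix()
''')
s+='''
def load(n):
    f=dict(np.load("pics/"+n+".npz")); return f
'''
open('h.py','w').write(s)
E
python3 - <<'E'
from h import *
for n in("top","side"): f=grab(n,n+"0"); print(f["rotation"].round(2).tolist())
E
```

```text
[[0.02, -1.0, 0.1], [-1.0, -0.02, -0.01], [0.01, -0.1, -1.0]]
[[-0.95, -0.24, 0.2], [-0.32, 0.71, -0.63], [0.01, -0.67, -0.75]]
```

View pics/top0.png

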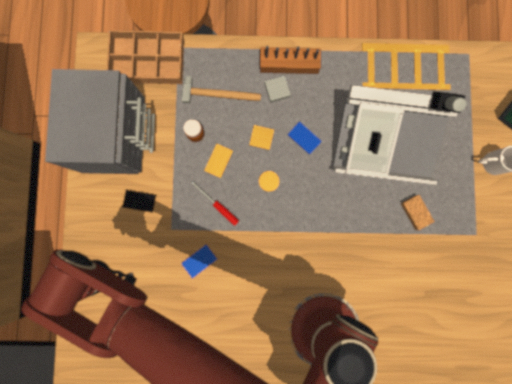

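View pics/side0.png

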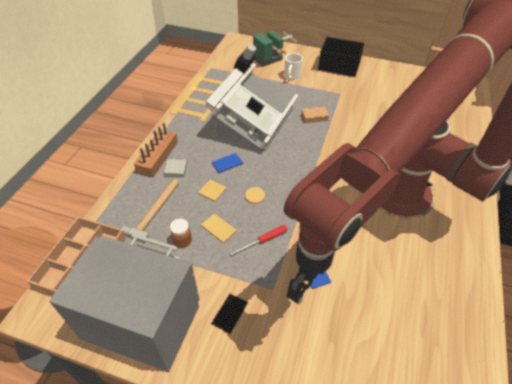

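Run:
```python
from h import *
def blob(f,box,m):
    x0,y0,x1,y1=box; mm=np.zeros(m.shape,np.uint8); mm[y0:y1,x0:x1]=m[y0:y1,x0:x1]
    c=max(cv2.findContours(mm,0,1)[0],key=cv2.contourArea); return cv2.minAreaRect(c),cv2.contourArea(c)
t,s=load("top0"),load("side0")
hsv=lambda f:cv2.cvtColor(f["img"],cv2.COLOR_RGB2HSV)
B={}
for n,f,bb,hb in(("top",t,(190,135,240,185),(355,120,395,165)),("side",s,(195,205,245,245),(235,88,275,122))):
    h=hsv(f); br=((h[...,0]>14)&(h[...,0]<30)&(h[...,1]>130)&(h[...,2]>150)).astype(np.uint8)
    dk=(h[...,2]<60).astype(np.uint8)
    b,a=blob(f,bb,br); k,ka=blob(f,hb,dk); B[n]=(b,k); print(n,b,a,k,ka)
    q=np.array([onplane(f,*c,0.01) for c in cv2.boxPoints(b)]); print(q.round(4).tolist(), np.linalg.norm(q[1]-q[0]),np.linalg.norm(q[2]-q[1]))
print(cross([ray(t,*B["top"][0][0]),ray(s,*B["side"][0][0])]))
print(cross([ray(t,*B["top"][1][0]),ray(s,*B["side"][1][0])]))
crop=lambda n,b:cv2.resize(cv2.imread(f"pics/{n}.png")[b[1]:b[3],b[0]:b[2]],None,fx=3,fy=3,interpolation=2)
a=crop("top0",(325,75,475,195)); c=crop("side0",(195,60,310,180))
cv2.imwrite("pics/c1.png",np.hstack([a,np.pad(c,((0,0),(0,0),(0,0)))[:360]])); print(a.shape,c.shape)
```

```text
top ((218.20973205566406, 160.21218872070312), (18.019502639770508, 30.24203109741211), 24.775142669677734) 499.0 ((374.20001220703125, 142.10000610351562), (7.375635623931885, 18.98141860961914), 12.528807640075684) 111.5
[[0.5063, 0.3981, 0.01], [0.599, 0.3591, 0.01], [0.5747, 0.3043, 0.01], [0.4823, 0.3437, 0.01]] 0.10057444743432334 0.059917776460933145
side ((218.32179260253906, 228.21783447265625), (27.79210090637207, 15.549504280090332), 39.289405822753906) 227.5 ((254.5270233154297, 105.66216278076172), (13.484725952148438, 8.602325439453125), 35.53767776489258) 97.0
[[0.5889, 0.3635, 0.01], [0.5782, 0.3082, 0.01], [0.4862, 0.3512, 0.01], [0.4987, 0.4037, 0.01]] 0.056316760036891025 0.10155820724899989
(array([0.54103523, 0.35194874, 0.0016199 ]), [np.float64(0.0008846469546602482), np.float64(0.0008846469546603675)])
(array([ 0.58124095, -0.12294477,  0.13597159]), [np.float64(0.00032186741612388485), np.float64(0.0003218674161235378)])
(360, 450, 3) (360, 345, 3)
```

View pics/c1.png

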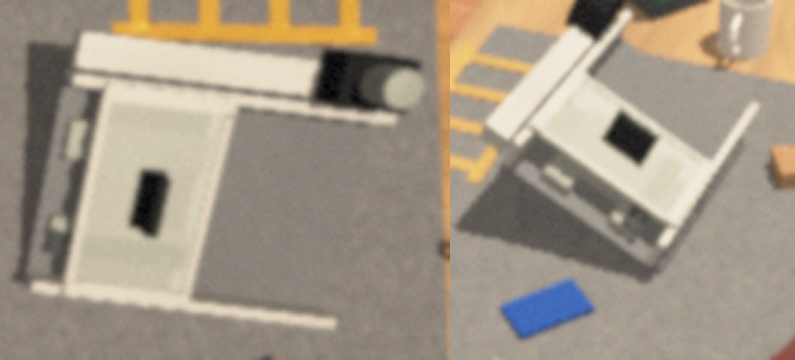

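```bash
R='[[1,[-0.925,-0.855,-0.22],0],[1,[-0.925,-0.855,-0.22],0],[1,[-0.925,-0.855,-0.22],0],[1,[-0.925,-0.855,-0.22],0]]'; unset R
python3 -m pendant '[[1,[-0.925,-0.855,-0.22],0],[1,[-0.925,-0.855,-0.22],0],[1,[-0.925,-0.855,-0.22],0],[1,[-0.925,-0.855,-0.22],0]]'
python3 -m pendant '[[1,[-0.925,-0.855,-0.22],0],[1,[-0.925,-0.855,-0.22],0],[1,[-0.925,-0.855,-0.22],0],[1,[-0.925,-0.855,-0.22],0]]' >/dev/null
python3 -c "
from h import *
f=grab('wrist','w0'); print(np.array(f['tool_from_camera']).round(3))"
python3 -m pendant '[[1,[-0.925,-0.855,-0.22],0],[1,[-0.925,-0.855,-0.22],0],[1,[-0.925,-0.855,-0.22],0],[1,[-0.925,-0.855,-0.22],0]]' >/dev/null
python3 -m pendant '[[1,[-0.925,-0.855,-0.22],0],[1,[-0.925,-0.855,-0.22],0],[1,[-0.925,-0.855,-0.22],0],[1,[-0.925,-0.855,-0.22],0]]' >/dev/null
python3 -m pendant '[[1,[0,0,0],-0.074],[1,[0,0,0],-0.074],[1,[0,0,0],-0.074],[1,[0,0,0],-0.074]]'
python3 -c "
from h import *
f=grab('wrist','w1');print(tool(),manip.state()['time'])"
```

```text
time: 0.6
tool_pos: [0.2805, 0.4529, 0.259]
tool_rot: [0.001, 0.171, 0.985, 0.0]
contact_force: [-0.5, 0.4, -0.9]
gripper_width: 0.998
grasp_force: 0.0
[[-0.    -0.961 -0.277  0.071]
 [ 1.    -0.001  0.001 -0.001]
 [-0.001 -0.277  0.961 -0.143]
 [ 0.     0.     0.     1.   ]]
time: 2.25
tool_pos: [0.4898, 0.0564, 0.3363]
tool_rot: [-0.001, 0.053, 0.999, 0.0]
contact_force: [-0.7, -0.0, 0.1]
gripper_width: 1.0
grasp_force: 0.0
(array([0.48985132, 0.05619542, 0.33642372]), array([[-9.94396411e-01,  1.05712421e-01, -8.13064470e-04],
       [ 1.05712085e-01,  9.94396680e-01,  4.45735639e-04],
       [ 8.55628403e-04,  3.57287180e-04, -9.99999570e-01]])) 2.3
```

View pics/w1.png

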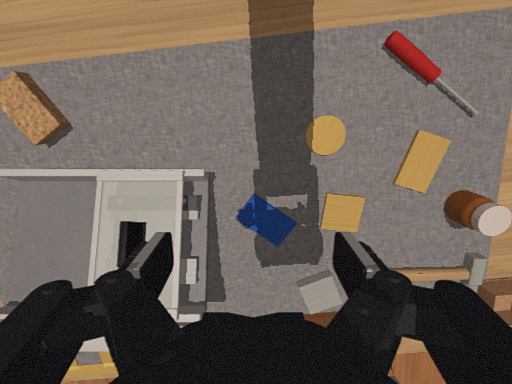

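```bash
python3 -m pendant '[[1,[0.3,-1,-0.2],0],[1,[0.3,-1,-0.2],0],[1,[0.3,-1,-0.2],0],[1,[0.3,-1,-0.2],0],[1,[0.3,-1,-0.2],0]]' >/dev/null
python3 -c "
from h import *
f=grab('wrist','w2')"
python3 -m pendant '[[1,[0,-1,0],0],[1,[0,-1,0],0],[1,[0,-1,0],0],[1,[0,-1,0],0],[1,[0,-1,0],0]]'
python3 -c "
from h import *
f=grab('wrist','w3')
a=cv2.imread('pics/w2.png');b=cv2.imread('pics/w3.png')
cv2.imwrite('pics/c2.png',np.vstack([a[:300,:],b[:300,:]]))"
```

```text
time: 3.35
tool_pos: [0.4292, -0.179, 0.3603]
tool_rot: [-0.0, 0.053, 0.999, 0.001]
contact_force: [-0.4, 0.2, 0.3]
gripper_width: 0.998
grasp_force: 0.0
```

View pics/c2.png

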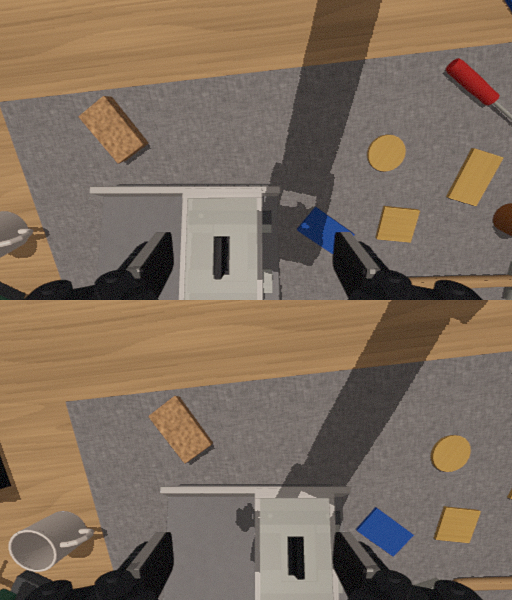

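Run:
```python
from h import *
out=[]
for n,(x0,y0,x1,y1) in(("w2",(200,228,242,288)),("w3",(280,225,312,285))):
    f=load(n); g=cv2.cvtColor(f["img"],cv2.COLOR_RGB2GRAY)
    m=np.zeros_like(g); m[y0:y1,x0:x1]=(g[y0:y1,x0:x1]<60)*255
    c=max(cv2.findContours(m,0,1)[0],key=cv2.contourArea)
    p=cv2.approxPolyDP(c,2,True)[:,0]; print(n,p.tolist(),cv2.minAreaRect(c))
    out.append(g)
a=cv2.resize(out[0][175:300,170:275],None,fx=4,fy=4,interpolation=2)[:, :400]
b=cv2.resize(out[1][175:300,245:345],None,fx=4,fy=4,interpolation=2)
cv2.imwrite("pics/c3.png",np.hstack([a,b]))
```

```text
w2 [[228, 237], [214, 237], [215, 278], [228, 273]] ((221.0, 257.5), (41.0, 14.0), 90.0)
w3 [[288, 237], [289, 274], [303, 278], [302, 237]] ((295.5, 257.5), (41.0, 15.0), 90.0)
```

View pics/c3.png

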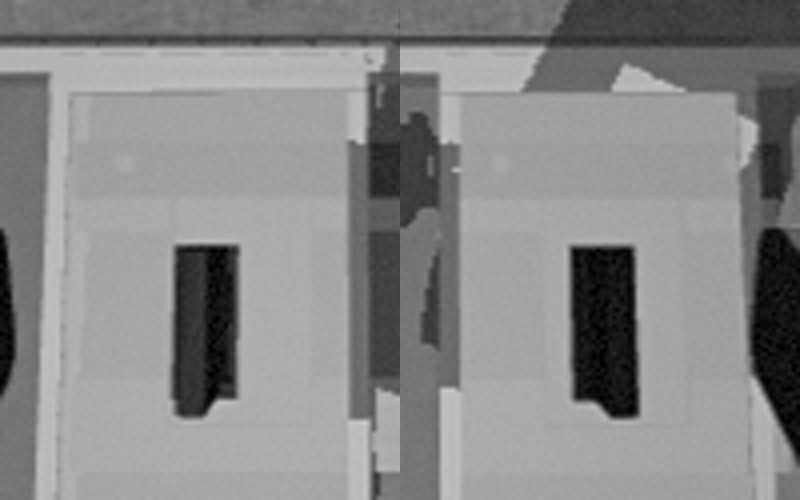

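Run:
```python
from h import *
a,b=load("w2"),load("w3")
P={}
for n,p,q in(("top",(217.6,257.5),(300.2,257.5)),("topnear",(217.6,236.2),(300.2,236.2)),("topfar",(217.6,278.8),(300.2,278.8)),("pl-near-y",(187.5,198.7),(260,198.7)),("pl+y",(257.3,197.5),(329.3,198.2))):
    P[n],r=cross([ray(a,*p),ray(b,*q)]); print(n,P[n].round(4),np.round(r,4))
d=P["topfar"]-P["topnear"]; print(np.linalg.norm(d),np.degrees(np.arctan2(d[1],d[0])),np.degrees(np.arcsin(d[2]/np.linalg.norm(d))))
d=P["pl+y"]-P["pl-near-y"];print(np.linalg.norm(d),np.degrees(np.arctan2(-d[0],d[1])))
# rail near edge yaw from w2
for f,n in((a,"w2"),(b,"w3")):
    g=cv2.cvtColor(f["img"],cv2.COLOR_RGB2GRAY).astype(float)
    c=range(100,260,8) if n=="w2" else range(170,330,8)
    r=[184-6+np.argmax(np.diff(g[178:194,k])) for k in c]
    k=np.polyfit(list(c),r,1); m=np.array([onplane(f,x,np.polyval(k,x),0.09) for x in(c[0],c[-1])]); e=m[1]-m[0]
    print(k,"rail yaw",np.degrees(np.arctan2(-e[0],e[1])))
```

```text
top [ 0.5686 -0.1255  0.1582] [0.0001 0.0001]
topnear [ 0.5394 -0.1224  0.1495] [0.0001 0.0001]
topfar [ 0.5977 -0.1287  0.1668] [0.0001 0.0001]
pl-near-y [ 0.4989 -0.1746  0.0833] [0. 0.]
pl+y [ 0.5109 -0.0607  0.0797] [0.0004 0.0004]
0.061141108836493305 -6.1697346098067305 16.428207335289105
0.11451994917865853 -6.014896917293063
[-2.13474454e-17  1.86000000e+02] rail yaw -6.21478853229065
[8.17669173e-03 1.84238534e+02] rail yaw -6.587903546178926
```

```bash
python3 -c "
from h import *
print(go((0.575,-0.1265,0.23)),go((0.575,-0.1265,0.137)))"
```

```text
[-1.163  0.558  1.088] [-1.163  0.557  1.863]
```

```bash
python3 -m pendant '[[1,[-0.6,0.3,0.3],0],[1,[-1,0.558,0.6],0],[1,[-1,0.558,0.6],0],[1,[-1,0.558,0.6],0],[1,[-1,0.558,0.6],0]]' >/dev/null
python3 -m pendant '[[1,[-0.163,0,0.3],0],[1,[-0.163,0,0.5],0],[1,[-0.163,0,0.5],0],[1,[-0.163,0,0.5],0]]'
python3 -m pendant '[[1,[0,0,0.3],0],[1,[0,0,0.5],0],[1,[0,0,0.763],0],[1,[0,0,0.763],0],[1,[0,0,0.763],0]]'
python3 -m pendant '[[0,[0,0,0],0],[0,[0,0,0],0],[0,[0,0,0],0],[0,[0,0,0],0],[0,[0,0,0],0],[0,[0,0,0],0],[0,[0,0,0],0]]'
```

```text
time: 4.3
tool_pos: [0.5745, -0.1284, 0.2308]
tool_rot: [0.001, 0.053, 0.999, -0.0]
contact_force: [-0.0, -0.4, 0.0]
gripper_width: 1.002
grasp_force: 0.0
time: 4.8
tool_pos: [0.5754, -0.1287, 0.1398]
tool_rot: [0.001, 0.053, 0.999, -0.0]
contact_force: [-0.4, 0.7, 0.7]
gripper_width: 0.999
grasp_force: 0.0
time: 5.5
tool_pos: [0.5749, -0.1281, 0.1379]
tool_rot: [0.0, 0.053, 0.999, 0.0]
contact_force: [-1.0, 1.4, 4.1]
gripper_width: 0.127
grasp_force: 60.7
```

```bash
python3 -m pendant '[[0,[0,-0.15,0],0],[0,[0,-0.4,0],0],[0,[0,-0.65,0],0],[0,[0,-0.9,0],0],[0,[0,-1,0],0],[0,[0,-1,0],0]]'
python3 -m pendant '[[0,[0,-0.15,0],0],[0,[0,-0.23,0],0],[0,[0,-0.25,0],0],[0,[0,-0.25,0],0],[0,[0,-0.25,0],0]]'
```

```text
time: 6.1
tool_pos: [0.562, -0.2498, 0.1379]
tool_rot: [0.0, 0.054, 0.999, -0.001]
contact_force: [-0.7, -1.9, 4.7]
gripper_width: 0.131
grasp_force: 60.8
time: 6.6
tool_pos: [0.5604, -0.2641, 0.1379]
tool_rot: [-0.001, 0.051, 0.999, 0.012]
contact_force: [0.2, 39.0, 16.6]
gripper_width: 0.122
grasp_force: 65.0
```

```bash
python3 -m pendant '[[0,[0,0.09,0],0],[0,[0,0.09,0],0],[0,[0,0.09,0],0]]'
python3 - <<'E'
from h import *
t=grab("top","top1"); s=grab("side","side1"); w=grab("wrist","w4")
crop=lambda n,b:cv2.resize(cv2.imread(f"pics/{n}.png")[b[1]:b[3],b[0]:b[2]],None,fx=3,fy=3,interpolation=2)
cv2.imwrite("pics/c4.png",np.vstack([np.hstack([crop("top1",(330,80,470,190)),crop("side1",(195,60,310,170))])[:,:765],np.hstack([cv2.imread("pics/w4.png"),np.zeros((384,253,3),np.uint8)])[120:384]]))
E
```

```text
time: 6.9
tool_pos: [0.5605, -0.264, 0.1379]
tool_rot: [0.0, 0.052, 0.999, 0.001]
contact_force: [-0.8, 5.4, 6.3]
gripper_width: 0.125
grasp_force: 62.4
```

View pics/c4.png

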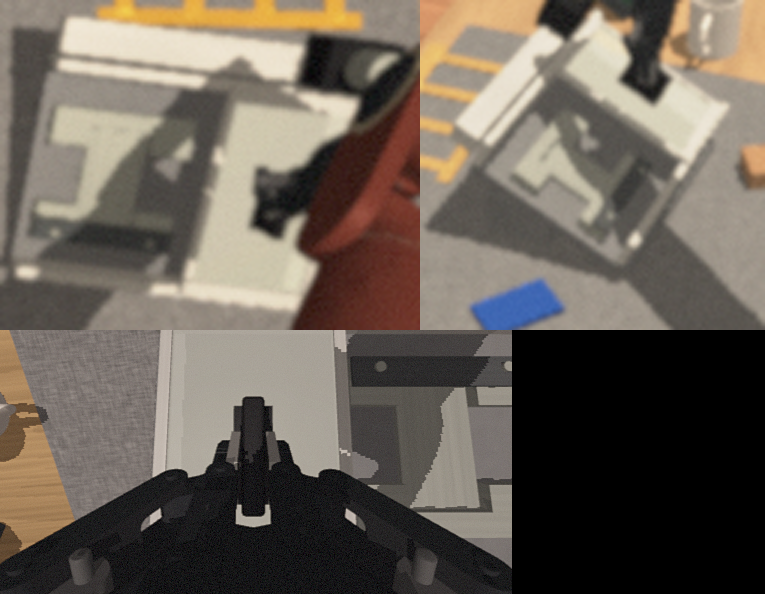

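```bash
python3 -m pendant '[[1,[0,0,0],0],[1,[0,0,0],0],[1,[0,0,0],0],[1,[0,0,0],0],[1,[0,0,-0.5],0],[1,[0,0,-1],0],[1,[0,0,-1],0],[1,[0,0,-1],0]]'
python3 -m pendant '[[1,[0,0.4,-0.2],0],[1,[0,0.8,-0.35],0],[1,[0,0.8,-0.35],0],[1,[0,0.8,-0.35],0],[1,[0,0.8,-0.35],0]]'
python3 -c "
from h import *
grab('wrist','w5')"
python3 -m pendant '[[1,[0,0.4,0],0],[1,[0,0.7,0],0],[1,[0,0.7,0],0],[1,[0,0.7,0],0],[1,[0,0.7,0],0]]'
python3 -c "
from h import *
grab('wrist','w6')
a=cv2.imread('pics/w5.png');b=cv2.imread('pics/w6.png')
cv2.imwrite('pics/c5.png',np.vstack([a[60:360],b[60:360]]))"
```

```text
time: 7.85
tool_pos: [0.5618, -0.268, 0.263]
tool_rot: [0.004, 0.053, 0.999, -0.002]
contact_force: [-0.9, -0.2, -0.6]
gripper_width: 1.005
grasp_force: 0.0
time: 8.35
tool_pos: [0.5694, -0.1717, 0.2972]
tool_rot: [-0.001, 0.053, 0.999, 0.0]
contact_force: [-0.8, 0.4, 0.0]
gripper_width: 0.997
grasp_force: 0.0
time: 8.9
tool_pos: [0.5788, -0.0891, 0.2985]
tool_rot: [-0.001, 0.054, 0.999, -0.0]
contact_force: [0.7, -0.7, -0.3]
gripper_width: 1.0
grasp_force: 0.0
```

View pics/c5.png

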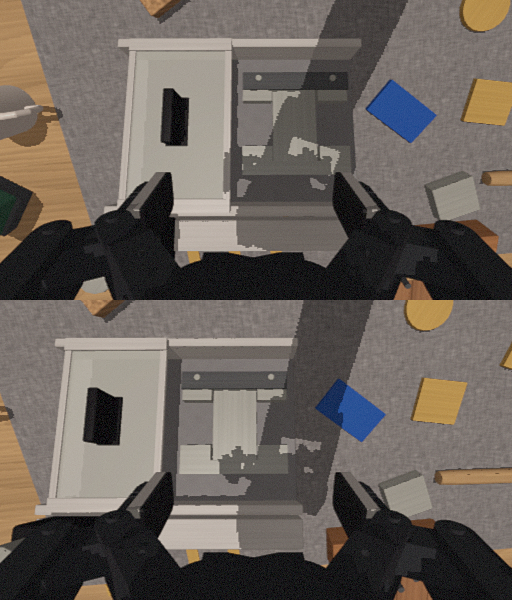

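Run:
```python
from h import *
for n,cc,r0,hc in(("w6",235,165,(195,275)),("w5",294,165,(255,335))):
    f=load(n); g=cv2.cvtColor(f["img"],cv2.COLOR_RGB2GRAY).astype(int)
    print(n,f["fx"],f["eye"].round(4))
    for c in(cc-12,cc,cc+12): print("col",c,"rows 122..", g[122:235,c-1:c+2].mean(1).astype(int).tolist())
    for r in(155,160,r0,175,190): print("row",r,"cols",hc[0],g[r-1:r+2,hc[0]:hc[1]].mean(0).astype(int).tolist())
```

```text
w6 270.100540468734 [ 0.5081 -0.0822  0.4412]
col 223 rows 122.. [121, 120, 120, 118, 119, 119, 118, 118, 116, 98, 79, 76, 82, 81, 83, 81, 84, 82, 78, 80, 84, 81, 81, 79, 77, 80, 58, 82, 137, 157, 157, 153, 156, 156, 155, 156, 156, 158, 157, 155, 158, 156, 157, 157, 156, 158, 157, 158, 158, 159, 159, 160, 159, 161, 161, 161, 160, 158, 163, 161, 163, 162, 163, 162, 163, 163, 164, 166, 166, 166, 167, 167, 166, 167, 167, 168, 167, 167, 170, 170, 169, 172, 171, 171, 172, 173, 172, 172, 173, 173, 175, 178, 176, 102, 103, 107, 106, 98, 92, 93, 92, 89, 96, 97, 97, 97, 95, 94, 94, 95, 97, 95, 78]
col 235 rows 122.. [119, 119, 121, 121, 119, 118, 119, 120, 121, 102, 77, 78, 79, 81, 82, 81, 82, 83, 78, 80, 85, 82, 79, 80, 80, 81, 58, 75, 101, 162, 162, 160, 160, 161, 159, 161, 159, 161, 160, 163, 161, 160, 161, 162, 160, 162, 164, 162, 161, 163, 163, 163, 163, 164, 164, 165, 165, 165, 164, 166, 166, 165, 166, 168, 166, 168, 167, 168, 168, 168, 168, 170, 168, 169, 169, 171, 171, 170, 172, 171, 172, 171, 175, 173, 133, 135, 160, 112, 90, 94, 97, 96, 98, 97, 95, 96, 95, 97, 95, 94, 92, 93, 97, 98
[... 5311 characters left out ...]
 [115, 117, 116, 117, 116, 117, 118, 117, 117, 117, 115, 119, 119, 119, 116, 116, 115, 118, 150, 162, 160, 146, 133, 104, 86, 86, 87, 84, 88, 90, 88, 89, 88, 87, 87, 88, 87, 87, 89, 89, 87, 88, 89, 85, 86, 87, 84, 86, 85, 91, 87, 88, 82, 84, 85, 81, 88, 85, 83, 89, 75, 70, 66, 62, 67, 67, 66, 66, 67, 63, 66, 66, 66, 67, 65, 66, 67, 63, 65, 62]
row 190 cols 255 [118, 120, 118, 119, 118, 118, 118, 117, 118, 118, 117, 117, 117, 115, 116, 115, 115, 84, 85, 90, 91, 88, 87, 88, 88, 91, 91, 90, 88, 93, 91, 89, 88, 89, 89, 91, 87, 89, 90, 91, 90, 89, 87, 85, 90, 89, 87, 87, 90, 91, 90, 88, 91, 86, 86, 85, 86, 87, 87, 86, 88, 73, 64, 66, 63, 64, 64, 67, 61, 66, 64, 64, 64, 65, 62, 67, 63, 64, 66, 68]
```

Run:
```python
from h import *
a,b=load("w6"),load("w5")
def scr(f,x,y):
    g=cv2.cvtColor(f["img"],cv2.COLOR_RGB2GRAY).astype(float)[y-5:y+6,x-6:x+7]; w=np.clip(g-np.median(g)-12,0,None)
    Y,X=np.mgrid[y-5:y+6,x-6:x+7]; return (X*w).sum()/w.sum(),(Y*w).sum()/w.sum()
S=[[scr(a,197,137),scr(a,271,137)],[scr(b,258,137),scr(b,332,137)]]; print(np.round(S,1).tolist())
ps=[cross([ray(a,*S[0][k]),ray(b,*S[1][k])]) for k in(0,1)]; print([ (p.round(4),np.round(r,4)) for p,r in ps])
fl=[cross([ray(a,213.0+o,r),ray(b,272.9+o,r)])[0] for o,r in((0,165),(0,175))]; print("fl left",np.round(fl,4))
print("fl right",[cross([ray(a,256.1,165),ray(b,315.0,165)])[0].round(4)])
psi=np.radians(-6.2); c,s=np.cos(np.radians(25)),np.sin(np.radians(25)); h=np.array([np.cos(psi),np.sin(psi),0])
bx=c*h+[0,0,s]; by=np.array([-np.sin(psi),np.cos(psi),0]); bz=np.cross(bx,by); print(bx,by,bz)
O=np.array([0.6047,-0.1294,0.080]); Bm=np.c_[bx,by,bz]
for n,p in(("s0",ps[0][0]),("s1",ps[1][0]),("fl",fl[0])): print(n,"bed",((p-O)@Bm).round(4))
# handle top when open in w6/w5, fl/lip on given planes
for f,n,cL,rl in((a,"w6",235,147.9),(b,"w5",294,148.5)):
    print(n,"lip edge bed",((onplane(f,cL,rl,bz@O+.018,bz)-O)@Bm).round(4),"plate edge",((onplane(f,cL-32,157.8,bz@O+.010,bz)-O)@Bm).round(4))
    for cc in (213.0,256.1) if n=="w6" else (272.9,315.0): print("  floor edge",((onplane(f,cc,165,bz@O,bz)-O)@Bm).round(4))
```

```text
[[[196.5, 136.6], [270.6, 136.4]], [[258.1, 137.2], [332.3, 137.4]]]
[(array([ 0.5342, -0.1612,  0.0722]), array([0., 0.])), (array([ 0.5449, -0.0618,  0.0721]), array([0.0002, 0.0002]))]
fl left [[ 0.5747 -0.1447  0.0724]
 [ 0.5879 -0.1461  0.0762]]
fl right [array([ 0.5825, -0.0853,  0.0655])]
[ 0.90100676 -0.09788066  0.42261826] [0.10799936 0.99415096 0.        ] [-0.42014635  0.0456425   0.90630779]
s0 bed [-0.0637 -0.0392  0.0211]
s1 bed [-0.0638  0.0607  0.021 ]
fl bed [-0.0288 -0.0185  0.005 ]
w6 lip edge bed [-0.0488  0.0127  0.018 ] plate edge [-0.0372 -0.0317  0.01  ]
  floor edge [-0.0295 -0.0192 -0.    ]
  floor edge [-0.0295  0.0414 -0.    ]
w5 lip edge bed [-0.0489  0.0092  0.018 ] plate edge [-0.0382 -0.0337  0.01  ]
  floor edge [-0.0305 -0.0181 -0.    ]
  floor edge [-0.0306  0.041  -0.    ]
```

```bash
python3 -m pendant '[[1,[0.2,0.4,0],0],[1,[0.3,0.8,0],0],[1,[0.3,1,0],0]]' >/dev/null
python3 -m pendant '[[1,[0.2,0.4,0],0],[1,[0.3,0.8,0],0],[1,[0.4,1,0],0]]' >/dev/null
python3 -m pendant '[[1,[0,0.4,0],0],[1,[0,0.8,0],0],[1,[0,0.8,0],0],[1,[0,0.8,0],0],[1,[0,0.8,0],0]]'
python3 -c "
from h import *
grab('wrist','w7')"
python3 -m pendant '[[1,[0,0.4,0],0],[1,[0,0.8,0],0.05],[1,[0,0.8,0],0.094],[1,[0,0.8,0],0.094],[1,[0,0.8,0],0.094]]'
python3 - <<'E'
from h import *
grab('wrist','w8')
C=[]
for n in("w7","w8"):
    f=load(n); h=cv2.cvtColor(f["img"],cv2.COLOR_RGB2HSV); m=((h[...,0]>12)&(h[...,0]<32)&(h[...,1]>110)&(h[...,2]>70)).astype(np.uint8)
    cs=[c for c in cv2.findContours(m,0,1)[0] if 600<cv2.contourArea(c)<8000]
    for c in cs:
        r=cv2.minAreaRect(c); q=np.array([onplane(f,*p,.01) for p in cv2.boxPoints(r)]); s=sorted([np.linalg.norm(q[1]-q[0]),np.linalg.norm(q[2]-q[1])])
        k=(q[1]-q[0]) if np.linalg.norm(q[1]-q[0])>.08 else q[2]-q[1]
        print(n,np.round(r[0],1),cv2.contourArea(c),np.round(s,4),q.mean(0).round(4),"yaw",(np.degrees(np.arctan2(k[1],k[0]))+90)%180-90)
        if s[1]>.085 and .05<s[0]<.072: C.append(ray(f,*r[0]))
print(cross(C), tool()[0])
E
```

```text
time: 10.05
tool_pos: [0.5315, 0.254, 0.2991]
tool_rot: [-0.0, 0.054, 0.999, -0.0]
contact_force: [0.0, 0.4, -0.5]
gripper_width: 0.999
grasp_force: 0.0
time: 10.6
tool_pos: [0.5418, 0.3495, 0.2995]
tool_rot: [0.0, 0.199, 0.98, -0.0]
contact_force: [-1.2, -0.7, 0.2]
gripper_width: 0.999
grasp_force: 0.0
w7 [ 89.5 368. ] 936.0 [0.0812 0.1151] [ 0.9337 -0.1289  0.01  ] yaw -17.328451291368964
w7 [416.3 364.5] 1530.0 [0.1051 0.1157] [0.9986 0.5404 0.01  ] yaw -14.58205117563844
w7 [292.8 277.1] 1170.0 [0.0302 0.1713] [0.7631 0.3022 0.01  ] yaw 85.764906570537
w7 [232.9 208.7] 1531.0 [0.0689 0.0715] [0.6189 0.2099 0.01  ] yaw 78.10622110852256
w7 [313.4 152.8] 2235.5 [0.0601 0.1001] [0.539  0.3502 0.01  ] yaw -23.17148980991064
w7 [204.  123.5] 1446.0 [0.064  0.0653] [0.4739 0.1832 0.01  ] yaw -7.83916863657285
w7 [110.  14.] 3081.0 [0.0345 0.305 ] [0.311  0.0757 0.01  ] yaw 83.79439752101422
w8 [415.6 356.4] 956.5 [0.085  0.0929] [1.0501 0.493  0.01  ] yaw -22.932247182513578
w8 [282.2 273.7] 1342.0 [0.0292 0.1958] [0.7637 0.3115 0.01  ] yaw 85.67132974679708
w8 [196.6 226.7] 1461.0 [0.0713 0.073 ] [0.619  0.2099 0.01  ] yaw -15.45717280469627
w8 [142.5 156. ] 1345.5 [0.0652 0.0678] [0.4736 0.1845 0.01  ] yaw -28.169477918522077
w8 [253.  152.5] 2216.5 [0.0591 0.0984] [0.5387 0.3504 0.01  ] yaw -21.836578929090606
(array([0.53759349, 0.35086186, 0.00872182]), [np.float64(0.00010711036606542771), np.float64(0.00010711036606529161)]) [0.54174217 0.34938173 0.29961387]
```

```bash
python3 -m pendant '[[1,[0.026,0,0.4],0],[1,[0.026,0,0.8],0],[1,[0.026,0,1],0]]' >/dev/null
python3 -m pendant '[[1,[0,0,0.4],0],[1,[0,0,0.8],0],[1,[0,0,1],0],[1,[0,0,1],0]]' >/dev/null
python3 -m pendant '[[1,[0,0,0.25],0],[1,[0,0,0.4],0],[1,[0,0,0.51],0],[1,[0,0,0.51],0],[1,[0,0,0.51],0]]'
python3 -m pendant '[[0,[0,0,0],0],[0,[0,0,0],0],[0,[0,0,0],0],[0,[0,0,0],0],[0,[0,0,0],0],[0,[0,0,0],0]]'
```

```text
time: 11.85
tool_pos: [0.539, 0.3522, -0.0011]
tool_rot: [0.0, 0.199, 0.98, 0.0]
contact_force: [0.1, 0.3, 0.5]
gripper_width: 0.998
grasp_force: 0.0
time: 12.45
tool_pos: [0.5397, 0.3526, 0.0003]
tool_rot: [0.001, 0.199, 0.98, 0.001]
contact_force: [-0.7, -0.4, 5.7]
gripper_width: 0.674
grasp_force: 65.4
```

```bash
python3 -m pendant '[[0,[0,0,-0.2],0],[0,[0,0,-0.5],0],[0,[0,0,-0.8],0],[0,[0,0,-1],0],[0,[0,0,-1],0]]'
python3 - <<'E'
from h import *
psi=np.radians(-6.2); c,s=np.cos(np.radians(25)),np.sin(np.radians(25)); h=np.array([np.cos(psi),np.sin(psi),0])
bx=c*h+[0,0,s]; by=np.array([-np.sin(psi),np.cos(psi),0]); bz=np.cross(bx,by); O=np.array([0.6059,-0.1185,0.080]); Bm=np.c_[bx,by,bz]
np.savez("bed.npz",O=O,Bm=Bm,h=h)
for n,c in(("w6",230),("w5",295),("w2",220),("w3",210)):
    f=load(n); g=cv2.cvtColor(f["img"],cv2.COLOR_RGB2GRAY).astype(int)
    r0=85 if n in("w5","w6") else 176
    print(n,r0,g[r0:r0+30,c-2:c+3].mean(1).astype(int).tolist())
    for r in range(r0,r0+24,3): print(r,((onplane(f,c,r,bz@O+.038,bz)-O)@Bm).round(4)[0],onplane(f,c,r,bz@O+.038,bz).round(4))
print("rail corner nominal", (O+Bm@[-.112,0,.038]).round(4),(O+Bm@[-.100,0,.038]).round(4))
E
```

```text
time: 12.95
tool_pos: [0.5407, 0.3533, 0.1225]
tool_rot: [0.003, 0.199, 0.98, 0.002]
contact_force: [-1.0, 0.5, -3.7]
gripper_width: 0.673
grasp_force: 66.5
w6 85 [118, 114, 116, 125, 122, 120, 118, 116, 118, 123, 125, 120, 123, 165, 180, 180, 182, 180, 178, 178, 170, 113, 101, 103, 102, 103, 104, 104, 102, 103]
85 -0.1289 [ 0.4733 -0.1085  0.0599]
88 -0.1247 [ 0.4771 -0.1089  0.0617]
91 -0.1204 [ 0.481  -0.1092  0.0635]
94 -0.1162 [ 0.4848 -0.1096  0.0653]
97 -0.112 [ 0.4886 -0.11    0.0671]
100 -0.1077 [ 0.4924 -0.1103  0.0689]
103 -0.1036 [ 0.4962 -0.1107  0.0707]
106 -0.0994 [ 0.5    -0.111   0.0724]
w5 85 [117, 122, 117, 114, 112, 109, 114, 119, 117, 114, 116, 112, 106, 123, 179, 177, 177, 177, 176, 174, 173, 156, 98, 96, 99, 99, 100, 102, 99, 100]
85 -0.1297 [ 0.4729 -0.1056  0.0596]
88 -0.1255 [ 0.4767 -0.1061  0.0614]
91 -0.1212 [ 0.4805 -0.1066  0.0632]
94 -0.117 [ 0.4843 -0.1072  0.065 ]
97 -0.1128 [ 0.4881 -0.1077  0.0668]
100 -0.1086 [ 0.4919 -0.1082  0.0686]
103 -0.1044 [ 0.4957 -0.1087  0.0703]
106 -0.1002 [ 0.4994 -0.1092  0.0721]
w2 176 [115, 116, 119, 121, 116, 112, 
[... 250 characters left out ...]
6  -0.1209  0.0665]
188 -0.1084 [ 0.4906 -0.1213  0.0686]
191 -0.1033 [ 0.4952 -0.1217  0.0708]
194 -0.0982 [ 0.4998 -0.1221  0.0729]
197 -0.0932 [ 0.5044 -0.1225  0.0751]
w3 176 [116, 120, 120, 115, 116, 120, 117, 113, 70, 82, 121, 171, 176, 176, 177, 179, 183, 127, 95, 93, 98, 115, 115, 116, 115, 116, 115, 115, 117, 115]
176 -0.1288 [ 0.4576 -0.2545  0.06  ]
179 -0.1236 [ 0.4622 -0.2549  0.0622]
182 -0.1185 [ 0.4669 -0.2553  0.0644]
185 -0.1134 [ 0.4715 -0.2556  0.0665]
188 -0.1083 [ 0.4761 -0.256   0.0687]
191 -0.1032 [ 0.4807 -0.2564  0.0708]
194 -0.0982 [ 0.4852 -0.2567  0.0729]
197 -0.0931 [ 0.4898 -0.2571  0.0751]
rail corner nominal [ 0.489  -0.1058  0.0671] [ 0.4998 -0.107   0.0722]
```

```bash
python3 -m pendant '[[0,[-0.1,-0.35,-0.1],0],[0,[-0.15,-0.7,-0.2],0],[0,[-0.211,-0.935,-0.23],0]]' >/dev/null
python3 -m pendant '[[0,[-0.1,-0.35,0],0],[0,[-0.15,-0.7,0],0],[0,[-0.211,-0.935,0],0]]' >/dev/null
python3 -m pendant '[[0,[-0.1,-0.35,0],0],[0,[-0.15,-0.7,0],0],[0,[-0.211,-0.935,0],0]]' >/dev/null
python3 -m pendant '[[0,[-0.1,-0.35,0],-0.03],[0,[-0.15,-0.7,0],-0.06],[0,[-0.211,-0.935,0],-0.093],[0,[-0.211,-0.935,0],-0.093],[0,[-0.211,-0.935,0],-0.093],[0,[-0.211,-0.935,0],-0.093]]'
python3 -c "
from h import *
p,M=tool(); print(p,np.degrees(np.arctan2(-M[0,1],M[1,1])),go((.459,-.10,.085)),go((.459,-.10,.043)))"
```

```text
time: 14.45
tool_pos: [0.4555, -0.0996, 0.1441]
tool_rot: [-0.001, 0.055, 0.999, 0.001]
contact_force: [-0.1, 0.2, -4.9]
gripper_width: 0.673
grasp_force: 67.0
[ 0.45549373 -0.09964557  0.14414577] -6.266638207005361 [-0.031 -0.     0.493] [-0.031 -0.001  0.843]
```

```bash
python3 -m pendant '[[0,[-0.03,0,0.2],0],[0,[-0.03,0,0.4],0],[0,[-0.03,0,0.5],0],[0,[-0.03,0,0.55],0],[0,[-0.03,0,0.6],0],[0,[-0.03,0,0.65],0],[0,[-0.03,0,0.7],0]]'
python3 -m pendant '[[0,[0,0,0.05],0],[0,[0,0,0.1],0],[0,[0,0,0.14],0],[0,[0,0,0.14],0]]'
python3 -c "
from h import *
grab('wrist','w9'); grab('side','side2'); grab('top','top2')
a=cv2.resize(cv2.imread('pics/side2.png')[80:200,200:330],None,fx=3,fy=3)
b=cv2.imread('pics/w9.png')[150:384,100:412]
cv2.imwrite('pics/c6.png',np.hstack([a,np.pad(b,((0,126),(0,0),(0,0)))]))"
```

```text
time: 15.15
tool_pos: [0.4604, -0.1012, 0.0639]
tool_rot: [-0.0, 0.054, 0.999, -0.0]
contact_force: [-10.4, 4.0, 10.2]
gripper_width: 0.676
grasp_force: 69.9
time: 15.55
tool_pos: [0.4604, -0.1012, 0.0472]
tool_rot: [-0.0, 0.055, 0.999, -0.0]
contact_force: [-8.5, 3.4, 8.5]
gripper_width: 0.673
grasp_force: 72.4
```

View pics/c6.png

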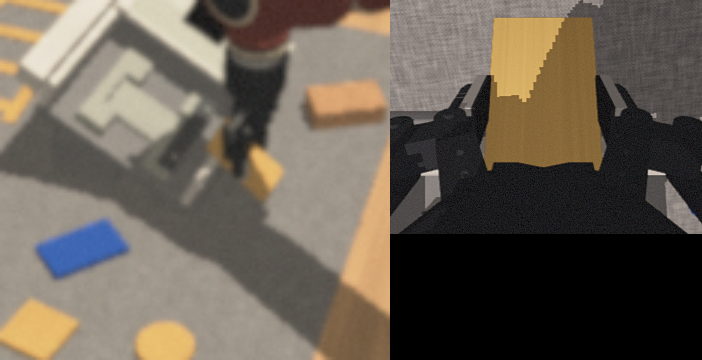

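Run:
```python
from h import *
f=load("w9"); p,M=tool(); h=cv2.cvtColor(f["img"],cv2.COLOR_RGB2HSV)
m=((h[...,0]>10)&(h[...,0]<34)&(h[...,1]>110)).astype(np.uint8)[:330]
r0=int(np.argmax(m[:,220:290].mean(1)>.5)); print("top row",r0)
W=[]
for r in(r0+2,r0+6,r0+20,r0+40,r0+60):
    c=np.where(m[r,150:360])[0]+150; W.append((r,c.min()-.5,c.max()+.5)); 
    d=f["fx"]*.06/(c.max()-c.min()+1); u=(c.min()+c.max())/2
    q=np.array([(u-f["cx"])/f["fx"],(r-f["cy"])/f["fy"],1])*d; P=f["eye"]+f["rotation"]@q
    print(r,c.min(),c.max(),"rel TCP in tool",(M.T@(P-p)).round(4))
```

```text
top row 168
170 204 301 rel TCP in tool [ 0.0356 -0.0008  0.0193]
174 204 302 rel TCP in tool [ 0.0336 -0.0005  0.017 ]
188 203 303 rel TCP in tool [ 0.0263 -0.0005  0.0115]
208 201 304 rel TCP in tool [ 0.0166 -0.0008  0.0039]
228 201 305 rel TCP in tool [ 0.0061 -0.0006 -0.0007]
```

```bash
python3 -m pendant '[[0,[0,0,0.015],0],[0,[0,0,0.03],0],[0,[0,0,0.03],0]]'
python3 -m pendant '[[0,[0,0,-0.3],0],[0,[0,0,-0.6],0],[0,[0,0,-0.8],0],[0,[0,0,-0.8],0]]'
cat > meas.py <<'E'
from h import *
def edge(n):
    f=grab("wrist",n); p,M=tool(); h=cv2.cvtColor(f["img"],cv2.COLOR_RGB2HSV)
    m=((h[...,0]>10)&(h[...,0]<34)&(h[...,1]>110)).astype(np.uint8)[:330]
    r0=int(np.argmax(m[:,220:290].mean(1)>.5)); L=[]
    T=np.array(f["tool_from_camera"])
    rows=np.arange(r0+2,r0+60,4); cl=[];cr=[]
    for r in rows:
        c=np.where(m[r,150:360])[0]+150; cl.append(c.min()-.5); cr.append(c.max()+.5)
    a,b=np.polyfit(rows,cl,1),np.polyfit(rows,cr,1)
    for r in(r0-.5,r0+30,r0+60):
        l,k=np.polyval(a,r),np.polyval(b,r); d=f["fx"]*.06/(k-l)
        q=T[:3,:3]@(np.array([((l+k)/2-f["cx"])/f["fx"],(r-f["cy"])/f["fy"],1])*d)+T[:3,3]; L.append(q)
    L=np.array(L); d=L[0]-L[-1]; print("row",r0,"edge in tool",L[0].round(4),"slope",np.degrees(np.arctan2(d[2],d[0])),"yaw l/r",a[0],b[0],"TCP",p.round(4))
    return L[0]
E
python3 -c "
from meas import *
edge('w10')"
```

```text
time: 16.0
tool_pos: [0.461, -0.1013, 0.0441]
tool_rot: [0.001, 0.055, 0.999, -0.0]
contact_force: [-8.0, 2.6, 9.5]
gripper_width: 0.674
grasp_force: 73.0
time: 16.4
tool_pos: [0.4634, -0.1024, 0.1429]
tool_rot: [0.005, 0.055, 0.998, -0.002]
contact_force: [0.2, -0.6, -3.7]
gripper_width: 0.675
grasp_force: 71.2Traceback (most recent call last):
  File "<string>", line 3, in <module>
    edge('w10')
    ~~~~^^^^^^^
  File "meas.py", line 9, in edge
    c=np.where(m[r,150:360])[0]+150; cl.append(c.min()-.5); cr.append(c.max()+.5)
                                               ~~~~~^^
    return umr_minimum(a, axis, None, out, keepdims, initial, where)
ValueError: zero-size array to reduction operation minimum which has no identity
```

```bash
sed -i 's/\[:330\]$/[:330]; m[:135]=0; m=max_cc(m)/' meas.py; sed -i '1a def max_cc(m):\n    n,l,s,_=cv2.connectedComponentsWithStats(m); return (l==1+np.argmax(s[1:,4])).astype(np.uint8)' meas.py
python3 -c "
from meas import *
edge('w10')"
```

```text
row 169 edge in tool [ 0.0365 -0.0008  0.0195] slope 36.82074003428102 yaw l/r -0.06517857142857128 0.07589285714285639 TCP [ 0.4601 -0.1011  0.1375]
```

```bash
cat > tgt.py <<'E'
from h import *
import sys
B=np.load("bed.npz"); O,Bm=B["O"],B["Bm"]
E=np.array([.0365,-.0006,.0195])
def tell(*bs):
    p,M=tool(); e=p+M@E; print("E bed now",((e-O)@Bm).round(4),"TCP",p.round(4),"F bed",(Bm.T@manip.state()["contact_force"]).round(1))
    for b in bs: w=O+Bm@np.array(b); print(b,"shift",np.round(M.T@(w-e)/.12,3),"TCP z",(w-M@E)[2].round(4))
E
python3 -c "
from tgt import *
tell((-.040,0,.045),(-.040,0,.014))
p,M=tool();print(np.degrees(np.arctan2(-M[0,1],M[1,1])))"
```

```text
E bed now [-0.1501  0.001   0.1119] TCP [ 0.4601 -0.1011  0.1375] F bed [-3.   0.2 -4.6]
(-0.04, 0, 0.045) shift [-1.067 -0.007  0.119] TCP z 0.1234
(-0.04, 0, 0.014) shift [-1.176 -0.006  0.353] TCP z 0.0953
-6.274680669446304
```

```bash
python3 -m pendant '[[0,[-0.35,0,0],0],[0,[-0.7,0,0],0],[0,[-1,-0.007,0],0],[0,[-1,-0.007,0],0]]' >/dev/null
python3 -m pendant '[[0,[-0.067,0,0.06],0],[0,[-0.067,0,0.119],0],[0,[-0.067,0,0.119],0],[0,[-0.067,0,0.119],0]]'
python3 -c "
from tgt import *
tell((-.040,0,.014))"
```

```text
time: 17.3
tool_pos: [0.5857, -0.1156, 0.1221]
tool_rot: [-0.001, 0.055, 0.998, 0.0]
contact_force: [0.9, -0.2, -4.8]
gripper_width: 0.673
grasp_force: 71.1
E bed now [-0.042   0.0002  0.0446] TCP [ 0.5857 -0.1156  0.1221] F bed [-1.2 -0.1 -4.7]
(-0.04, 0, 0.014) shift [-0.123 -0.002  0.224] TCP z 0.0952
```

```bash
python3 -m pendant '[[0,[-0.06,0,0.09],0],[0,[-0.105,0,0.18],0],[0,[-0.105,0,0.18],0],[0,[-0.105,0,0.18],0]]'
python3 -m pendant '[[0,[-0.008,0,0.018],0],[0,[-0.016,0,0.036],0],[0,[-0.016,0,0.036],0]]'
python3 -m pendant '[[0,[-0.008,0,0.018],0],[0,[-0.008,0,0.018],0]]'
python3 -c "
from tgt import *
tell((-.040,0,.011))"
```

```text
time: 17.7
tool_pos: [0.5991, -0.1171, 0.1005]
tool_rot: [-0.001, 0.055, 0.999, 0.0]
contact_force: [0.1, 0.1, -5.2]
gripper_width: 0.672
grasp_force: 71.1
time: 18.0
tool_pos: [0.6014, -0.1174, 0.097]
tool_rot: [-0.0, 0.055, 0.999, 0.0]
contact_force: [0.4, -0.1, -4.9]
gripper_width: 0.671
grasp_force: 71.1
time: 18.2
tool_pos: [0.6023, -0.1175, 0.0948]
tool_rot: [-0.0, 0.055, 0.999, 0.0]
contact_force: [-0.4, 0.2, -5.0]
gripper_width: 0.676
grasp_force: 71.1
E bed now [-0.0384  0.      0.0127] TCP [ 0.6023 -0.1175  0.0948] F bed [-2.5  0.2 -4.3]
(-0.04, 0, 0.011) shift [ 0.006 -0.     0.018] TCP z 0.0926
```

```bash
python3 -m pendant '[[0,[-0.004,0,0.009],0],[0,[-0.004,0,0.009],0]]' | grep -E 'pos|contact'
python3 -m pendant '[[0,[-0.004,0,0.009],0],[0,[-0.004,0,0.009],0]]' | grep -E 'pos|contact'
python3 -m pendant '[[0,[-0.004,0,0.009],0],[0,[-0.004,0,0.009],0]]' | grep -E 'pos|contact'
```

```text
tool_pos: [0.6028, -0.1176, 0.0938]
contact_force: [0.4, 0.1, -4.1]
tool_pos: [0.6033, -0.1177, 0.0927]
contact_force: [1.1, 0.2, -5.1]
tool_pos: [0.6038, -0.1177, 0.0916]
contact_force: [-0.1, 0.2, -3.5]
```

```bash
python3 -m pendant '[[0,[-0.004,0,0.009],0],[0,[-0.004,0,0.009],0]]' | grep -E 'pos|contact'
python3 -m pendant '[[0,[-0.004,0,0.009],0],[0,[-0.004,0,0.009],0]]' | grep -E 'pos|contact'
```

```text
tool_pos: [0.6043, -0.1178, 0.0906]
contact_force: [0.1, 0.2, -4.5]
tool_pos: [0.605, -0.1178, 0.09]
contact_force: [-0.5, 0.0, -2.0]
```

```bash
python3 -m pendant '[[0,[0.004,0,-0.009],0],[0,[0.02,0,-0.002],0],[0,[0.035,0,0.005],0],[0,[0.05,0,0.012],0],[0,[0.065,0,0.02],0],[0,[0.08,0,0.027],0],[0,[0.08,0,0.027],0]]' | grep -E 'pos|contact'
python3 -c "
from tgt import *
tell((-.054,0,.0095))"
```

```text
tool_pos: [0.5948, -0.1167, 0.086]
contact_force: [-1.1, -0.8, -3.8]
E bed now [-0.049   0.0001  0.008 ] TCP [ 0.5948 -0.1167  0.086 ] F bed [-2.5 -0.9 -3. ]
(-0.054, 0, 0.0095) shift [ 0.043 -0.001  0.006] TCP z 0.0853
```

```bash
for i in 1; do python3 -m pendant '[[0,[0.011,0,0.005],0],[0,[0.022,0,0.01],0],[0,[0.022,0,0.01],0]]' | grep -E 'pos|contact'; done
python3 -m pendant '[[0,[0.011,0,0.005],0],[0,[0.011,0,0.005],0]]' | grep -E 'pos|contact'
python3 -m pendant '[[0,[0.011,0,0.005],0],[0,[0.011,0,0.005],0]]' | grep -E 'pos|contact'
```

```text
tool_pos: [0.5923, -0.1164, 0.085]
contact_force: [-0.2, 0.5, -4.2]
tool_pos: [0.5911, -0.1163, 0.0844]
contact_force: [0.4, -0.4, -3.3]
tool_pos: [0.5898, -0.1161, 0.0838]
contact_force: [-0.7, -0.5, -4.5]
```

```bash
python3 -m pendant '[[0,[0.011,0,0.005],0],[0,[0.011,0,0.005],0]]' | grep -E 'pos|contact'
python3 -m pendant '[[0,[0.011,0,0.005],0],[0,[0.011,0,0.005],0]]' | grep -E 'pos|contact'
python3 -m pendant '[[0,[0.011,0,0.005],0],[0,[0.011,0,0.005],0]]' | grep -E 'pos|contact'
```

```text
tool_pos: [0.5892, -0.1162, 0.0838]
contact_force: [1.7, 1.2, -3.2]
tool_pos: [0.589, -0.1161, 0.0841]
contact_force: [4.9, -0.3, -1.0]
tool_pos: [0.5888, -0.1161, 0.0843]
contact_force: [7.7, 0.4, -1.8]
```

```bash
python3 -m pendant '[[0,[-0.01,0,0.008],0],[0,[-0.015,0,0.017],0],[0,[-0.019,0,0.025],0],[0,[-0.023,0,0.034],0],[0,[-0.027,0,0.042],0],[0,[-0.027,0,0.042],0]]' | grep -E 'pos|contact'
python3 -c "
from meas import *
edge('w11')"
```

```text
tool_pos: [0.5912, -0.1165, 0.0803]
contact_force: [2.6, 1.2, 10.0]
row 175 edge in tool [ 0.0344 -0.0009  0.0122] slope 28.236463007115052 yaw l/r -0.033035714285713856 0.049107142857143474 TCP [ 0.5912 -0.1165  0.0804]
```

```bash
python3 -m pendant '[[0.85,[0,0,0],0],[0.85,[0,0,0],0],[0.85,[0,0,0],0],[1,[0,0,0],0],[1,[0,0,0],0]]'
python3 -m pendant '[[1,[0,0,-0.3],0],[1,[0,0,-0.7],0],[1,[0,0,-1],0],[1,[0,0,-1],0]]' | grep -E 'pos|contact'
python3 -m pendant '[[1,[0.2,0,-0.3],0],[1,[0.3,0,-0.7],0],[1,[0.3,0,-0.8],0],[1,[0.3,0,-0.8],0],[1,[0.3,0,-0.8],0]]' | grep -E 'pos|contact'
python3 -c "
from h import *
f=grab('wrist','w12');h=cv2.cvtColor(f['img'],cv2.COLOR_RGB2HSV)
m=((h[...,0]>10)&(h[...,0]<34)&(h[...,1]>100)&(h[...,2]>50)).astype(np.uint8)
for c in cv2.findContours(m,0,1)[0]:
    if cv2.contourArea(c)>500: print(cv2.minAreaRect(c),cv2.contourArea(c),cv2.approxPolyDP(c,3,True)[:,0].tolist())
cv2.imwrite('pics/c7.png',cv2.resize(f['img'][100:290,130:330,::-1],None,fx=3,fy=3,interpolation=2))"
```

```text
time: 22.35
tool_pos: [0.5888, -0.1161, 0.0765]
tool_rot: [-0.001, 0.055, 0.999, 0.0]
contact_force: [-0.8, -0.3, 0.4]
gripper_width: 1.001
grasp_force: 0.0
tool_pos: [0.5928, -0.1172, 0.2049]
contact_force: [0.7, 0.1, 0.3]
tool_pos: [0.5531, -0.1121, 0.2915]
contact_force: [0.5, 0.4, 0.4]
((89.5, 369.9999694824219), (56.99999237060547, 25.999996185302734), -0.0) 1108.5 [[118, 373], [112, 357], [73, 361], [61, 383], [108, 383]]
((411.6168212890625, 354.71063232421875), (36.68280792236328, 50.319236755371094), 85.42607879638672) 889.0 [[388, 375], [438, 369], [419, 340], [403, 337], [422, 366], [417, 369], [400, 344], [394, 356], [398, 363], [391, 365]]
((480.15283203125, 250.01510620117188), (14.898968696594238, 62.33241653442383), 87.51044464111328) 817.0 [[511, 242], [455, 244], [449, 251], [454, 257], [511, 256]]
((253.0, 201.0), (70.0, 44.0), 90.0) 3023.0 [[232, 166], [231, 236], [274, 236], [274, 167]]
((454.06927490234375, 175.4461669921875), (51.598445892333984, 44.03232955932617), 7.125016689300537) 1864.5 [[438, 152], [426, 193], [469, 198], [482, 157]]
((26.999996185302734, 224.99998474121094), (53.99999237060547, 193.99996948242188), 0.0) 4944.5 [[0, 128], [0, 177], [8, 182], [0, 200], [1, 322], [30, 292], [54, 279]]
((445.5, 81.0), (48.0, 49.0), 90.0) 1819.0 [[462, 60], [440, 59], [426, 70], [421, 90], [428, 102], [447, 105], [463, 95], [470, 78]]
((104.43902587890625, 47.04878234863281), (90.89313507080078, 46.85213088989258), 51.34019470214844) 3947.0 [[91, 0], [60, 28], [108, 89], [119, 93], [148, 69], [104, 9]]
```

View pics/c7.png

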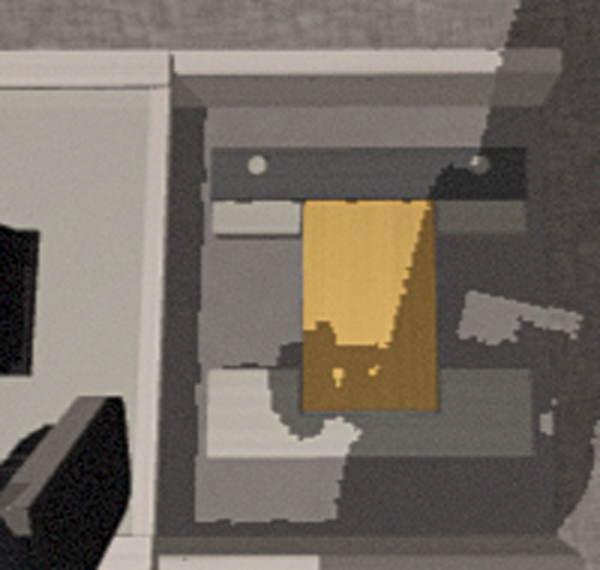

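Run:
```python
from h import *
B=np.load("bed.npz"); O,Bm=B["O"],B["Bm"]; f=load("w12")
for x,z in((-.0488,.010),(.045,.010),(.047,.010),(.045,.020),(.047,.015)):
    print(x,z,[np.round(proj(f,O+Bm@np.array([x,y,z])),1).tolist() for y in(-.03,.03)])
g=cv2.cvtColor(f["img"],cv2.COLOR_RGB2HSV)[...,1].astype(int)
for r in(172,200,220,232): print(r,g[r-1:r+2,226:236].mean(0).astype(int).tolist(),g[r-1:r+2,270:281].mean(0).astype(int).tolist())
print(g[228:245,245:250].mean(1).astype(int).tolist())
```

```text
-0.0488 0.01 [[230.8, 167.2], [274.3, 167.1]]
0.045 0.01 [[230.1, 236.3], [275.4, 236.2]]
0.047 0.01 [[230.1, 237.8], [275.4, 237.7]]
0.045 0.02 [[229.4, 236.4], [276.0, 236.3]]
0.047 0.015 [[229.8, 237.9], [275.7, 237.8]]
172 [24, 23, 24, 19, 29, 139, 145, 141, 138, 142] [144, 158, 150, 156, 121, 43, 22, 20, 24, 26, 29]
200 [20, 20, 18, 14, 43, 136, 140, 141, 138, 140] [150, 155, 151, 160, 152, 71, 14, 19, 18, 16, 23]
220 [26, 20, 17, 14, 43, 137, 154, 155, 148, 151] [149, 156, 149, 152, 153, 127, 39, 21, 19, 29, 16]
232 [19, 18, 18, 17, 77, 146, 147, 154, 149, 151] [150, 148, 150, 145, 157, 130, 48, 13, 18, 24, 21]
[153, 152, 150, 148, 152, 151, 150, 155, 112, 18, 16, 17, 23, 21, 23, 22, 22]
```

```bash
python3 -c "
from tgt import *
p,M=tool()
for b in((.03,0,.040),(.03,0,.018)): print(np.round(M.T@(O+Bm@np.array(b)-p)/.12,3),(O+Bm@np.array(b)).round(4))"
```

```text
[-0.537 -0.007  1.343] [ 0.6161 -0.1196  0.1289]
[-0.615 -0.007  1.509] [ 0.6254 -0.1206  0.109 ]
```

```bash
python3 -m pendant '[[0,[-0.3,0,0.3],0],[0,[-0.6,0,0.6],0],[0,[-0.6,0,0.9],0],[0,[-0.6,0,0.9],0],[0,[-0.6,0,0.9],0],[0,[-0.6,0,0.9],0]]' | grep -E 'pos|contact|width'
python3 -m pendant '[[0,[0,0,0.3],0],[0,[0,0,0.48],0],[0,[0,0,0.52],0],[0,[0,0,0.56],0],[0,[0,0,0.58],0],[0,[0,0,0.58],0]]' | grep -E 'pos|contact'
python3 -m pendant '[[0,[0,0,0.015],0],[0,[0,0,0.03],0],[0,[0,0,0.03],0]]' | grep -E 'pos|contact'
```

```text
tool_pos: [0.6257, -0.1203, 0.1872]
contact_force: [0.4, 0.3, 1.0]
gripper_width: 0.001
tool_pos: [0.6259, -0.1204, 0.1172]
contact_force: [-0.3, 0.3, 0.5]
tool_pos: [0.625, -0.12, 0.1119]
contact_force: [0.1, 0.9, -0.4]
```

```bash
python3 -m pendant '[[0,[0,0,0.02],0],[0,[0,0,0.04],0],[0,[0,0,0.04],0]]' | grep -E 'pos|contact'
python3 -m pendant '[[0,[0,0,0.01],0],[0,[0,0,0.02],0],[0,[0,0,0.02],0]]' | grep -E 'pos|contact'
python3 -m pendant '[[0,[0,0,0.01],0],[0,[0,0,0.02],0],[0,[0,0,0.02],0]]' | grep -E 'pos|contact'
```

```text
tool_pos: [0.6247, -0.1199, 0.1064]
contact_force: [-0.2, 0.5, -0.9]
tool_pos: [0.6249, -0.12, 0.1045]
contact_force: [-0.2, -0.8, 0.9]
tool_pos: [0.6253, -0.1201, 0.1031]
contact_force: [-2.1, 0.8, 3.4]
```

```bash
python3 -m pendant '[[0,[0,0,0.012],0],[0,[0,0,0.024],0],[0,[0,0,0.024],0]]' | grep -E 'pos|contact'
python3 -m pendant '[[0,[0,0,-0.3],0],[0,[0,0,-0.7],0],[0,[0,0,-1],0],[0,[0,0,-1],0]]' | grep -E 'pos|contact'
python3 -m pendant '[[1,[0.2,-0.3,-0.05],0],[1,[0.43,-0.6,-0.1],0],[1,[0.43,-0.95,-0.1],0],[1,[0.43,-0.95,-0.1],0],[1,[0.43,-0.95,-0.1],0]]' | grep -E 'pos|contact'
python3 -c "
from h import *
print(go((0.5605,-0.264,0.23)),go((0.5605,-0.264,0.138)))"
```

```text
tool_pos: [0.6255, -0.1201, 0.1028]
contact_force: [-7.5, 2.9, 13.9]
tool_pos: [0.6285, -0.1211, 0.2274]
contact_force: [0.1, -0.6, 0.1]
tool_pos: [0.5608, -0.2283, 0.2304]
contact_force: [-0.0, -0.7, 0.6]
[-0.031 -0.296  0.003] [-0.031 -0.297  0.77 ]
```

```bash
python3 -m pendant '[[1,[-0.031,-0.297,0],0],[1,[-0.031,-0.297,0],0],[1,[-0.031,-0.297,0.3],0],[1,[-0.031,-0.297,0.6],0],[1,[-0.031,-0.297,0.77],0],[1,[-0.031,-0.297,0.77],0],[1,[-0.031,-0.297,0.77],0]]' | grep -E 'pos|contact'
python3 -m pendant '[[0,[0,0,0],0],[0,[0,0,0],0],[0,[0,0,0],0],[0,[0,0,0],0],[0,[0,0,0],0],[0,[0,0,0],0],[0,[0,0,0],0]]'
python3 -m pendant '[[0,[0,0.15,0],0],[0,[0,0.4,0],0],[0,[0,0.65,0],0],[0,[0,0.9,0],0],[0,[0,1,0],0],[0,[0,1,0],0]]' | grep -E 'pos|contact'
python3 -m pendant '[[0,[0,0.08,0],0],[0,[0,0.16,0],0],[0,[0,0.21,0],0],[0,[0,0.21,0],0]]' | grep -E 'pos|contact'
```

```text
tool_pos: [0.5615, -0.2625, 0.139]
contact_force: [0.5, -0.9, 0.9]
time: 28.3
tool_pos: [0.5612, -0.2638, 0.1396]
tool_rot: [0.0, 0.055, 0.999, -0.0]
contact_force: [-2.0, 0.7, 3.0]
gripper_width: 0.127
grasp_force: 60.7
tool_pos: [0.5741, -0.1423, 0.1396]
contact_force: [-3.6, 2.3, 6.1]
tool_pos: [0.5766, -0.1188, 0.1396]
contact_force: [-5.0, 2.2, 7.0]
```

```bash
python3 -m pendant '[[0,[0,0.02,0],0],[0,[0,0.03,0],0],[0,[0,0.03,0],0]]' | grep -E 'pos|contact'
python3 -m pendant '[[0,[0,0.015,0],0],[0,[0,0.025,0],0],[0,[0,0.025,0],0]]' | grep -E 'pos|contact'
```

```text
tool_pos: [0.5769, -0.1162, 0.1396]
contact_force: [-5.4, -0.1, 6.7]
tool_pos: [0.577, -0.1148, 0.1396]
contact_force: [-5.2, -5.5, 6.0]
```

```bash
python3 -m pendant '[[0,[0,0.02,0],0],[0,[0,0.03,0],0],[0,[0,0.03,0],0]]' | grep -E 'pos|contact'
python3 -m pendant '[[1,[0,0.01,0],0],[1,[0,0.01,0],0],[1,[0,0.01,0],0],[1,[0,0.01,0],0],[1,[0,0.01,-0.4],0],[1,[0,0.01,-0.8],0],[1,[0,0.01,-1],0],[1,[0,0.01,-1],0]]' | grep -E 'time|pos|contact'
python3 -m pendant '[[1,[0.2,-0.3,-0.3],0],[1,[0.3,-0.5,-0.4],0],[1,[0.3,-0.5,-0.4],0],[1,[0.3,-0.5,-0.4],0],[1,[0.3,-0.5,-0.4],0]]' | grep -E 'pos|contact'
python3 - <<'E'
from tgt import *
f=grab("wrist","w13"); h=cv2.cvtColor(f["img"],cv2.COLOR_RGB2HSV)
# where the fin top should be in this view, if shut, and what is dark there
c=proj(f,O+Bm@np.array([0,0,.086])); print(np.round(c,1), [np.round(proj(f,O+Bm@np.array([0,y,.086])),1).tolist() for y in(-.006,.006)])
r=int(c[1])-5; print(r,h[r,int(c[0])-25:int(c[0])+26,2].tolist(), int(c[0])-25)
for n in("w8","w13"): pass
t=grab("top"); a=load("top0")["img"].astype(int); d=np.abs(t["img"].astype(int)-a).sum(2)
print("disc/square patches change",d[172:190,260:278].mean(),d[128:147,252:272].mean())
E
```

```text
tool_pos: [0.577, -0.1147, 0.1396]
contact_force: [-7.1, -18.0, 4.0]
time: 31.0
tool_pos: [0.5808, -0.1083, 0.2653]
contact_force: [-0.7, 0.2, -0.2]
tool_pos: [0.5357, -0.1627, 0.3049]
contact_force: [-0.2, -0.2, -0.1]
[298.6 201.6] [[293.3, 201.6], [303.9, 201.6]]
196 [176, 172, 174, 172, 172, 169, 175, 177, 178, 157, 88, 18, 13, 32, 1, 10, 17, 13, 23, 17, 10, 26, 22, 35, 46, 29, 21, 26, 26, 17, 94, 166, 176, 174, 170, 168, 170, 166, 161, 160, 159, 161, 162, 161, 159, 164, 160, 161, 160, 161, 161] 273
disc/square patches change 17.376543209876544 17.594736842105263
```

```bash
python3 -c "
from plant import manip
print(manip.job_done(), manip.state()['time'])"
```

```text
the job is handed in; nothing more can be done
the job is handed in; nothing more can be done
```

I handed the job in after about 32 s of the allowed 72 s: the oblong blank lies under the lip, and measurements and a press on it agree with it being flat in the nest. The guard is pushed shut against its stop, and the round and square blanks were not touched.

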